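# Clamp a circuit board in an indexed board holder

### The job

Clamp the small green circuit board for rework: lay it, component side up, flat into the nest of the board holder and let go of it. Then pull up the red plunger knob, slide the jaw toward the board past the first hole of the index strip to the second, and let the spring snap the pin fully home there, so that the sprung pad holds the board against the end wall. Feel for the hole without forcing the jaw, the pin or the board, let go of the knob at the end, and leave the other things on the table where they are.

Things in the scene. Friction and masses are not known exactly. Their poses are not given: they have to be found in the camera images.
- board: small green circuit board, 60 x 85 mm, 60 to 105 g, lying component side up. Origin at the middle of its outline, 2 mm below the board's underside; x along its 60 mm, y along its 85 mm, z up. The bare board is 2 mm thick (2 to 4 mm above the origin), its tallest part reaches 22 mm
- relay (a point): middle of the blue block-shaped relay on the small board, the place to grip it: 16 mm along board x, 20 mm along board y, 4 to 20 mm above the board's origin; lies at board x = 9, y = -1, z = 12 mm. Close the fingers along board x; there the sides are free, but heat-sink fins begin 14 mm from its middle toward board +y
- holder: board holder, fixed: grey base plate 136 x 290 x 12 mm. Origin at the centre of its underside on the table, z up; y is the slide direction, with the aluminium nest at +y and the blue sliding jaw at -y. The board goes into the nest flat, component side up, its 85 mm along y, either way round
- nest (a point): centre of the board's place in the nest, holder (12, 43, 34) mm, on top of the two support bars (holder y 12 to 85 mm). The end wall's inner face is 42 mm ahead of it (+y); two cheeks beside the wall, 67 mm apart and 25 mm long, guide the board's 60 mm width. Wall top is 16 mm and cheek top 10 mm above it. A seated board's origin lies 2 mm under this point
- hole2 (a point): nominal place of the second hole of the steel index strip, in its top face, holder (-50, -42.5, 20) mm. Going +y the strip has a long loading slot, where the pin starts, then round 8 mm holes 20 mm apart. The strip was clamped by hand in slotted screws: all holes really lie up to 6 mm nearer or further along y, shifted together by an unknown amount
- knob (a point): middle of the plunger's red round knob, 25 mm diameter, 26 mm high, axis vertical, on the jaw; 81 mm above the table when down. Nothing else on the holder is higher than 65 mm. Pulled straight up it lifts the pin out of the strip; the spring pulls with 5 N at the start and 10 N at the upper stop
- plunger (a joint): lift of knob and pin, 0 (down, fully home) to 0.011 m (upper stop), sprung down. 0 in a hole or in the slot; the pin is clear of the strip above 0.0065 and stays at about 0.0065 while it stands on the strip between holes
- jaw (a joint): position of the jaw, 0 (outermost) to 0.070 m, growing toward the nest; knob and pin go with it, at holder x = -50 mm, y = -91.5 mm + jaw. Starts at 0.003 to 0.010 with the pin in the loading slot. Drag 1 to 2 N, about 2 N more with the pin on the strip. First hole (for longer boards, leaves this one loose) at 0.029, second (for this board) at 0.049, third at 0.069, each +-0.006
- lock_pin: the plunger's steel pin, 6.5 mm thick with a flat end and 0.75 mm of play to each side in a hole, so it drops only when right over one. It bears 25 N at most, sideways or from pushing the knob down. Origin at the centre of its lower end: 13.5 mm above the table when fully home, 20 mm when standing on the strip
- pad: black rubber face of the jaw's sprung pad, 42 mm wide, 15 mm high; origin at its centre, 39 mm above the table and 51 mm ahead (+y) of the knob axis when free. It yields up to 16 mm, its push growing from 2.3 to 9.5 N, and is solid after that. It meets the seated board at jaw 0.0415 and is 1 to 14 mm in at the second hole. The board bears 14 N from it
- spare_board: larger green circuit board, 75 x 105 mm, lying on the table; not part of the job. Origin at its middle on the underside
- bus_tester: black and orange handheld tester, 142 x 65 x 30 mm, lying on the table; not part of the job. Origin at the centre of its underside
- tape: roll of yellow packing tape, 99 mm diameter, 45 mm high, lying flat; not part of the job. Origin at the centre of its underside
Things that resemble listed ones, but are neither listed nor needed, are in the scene too. Leave any pink or purple look-alike of the board alone.

How it is judged:
On the way, in this order (a step that is already met when the one before it is completed fails the run):
1. the board lies flat in the nest between the cheeks, let go, while the plunger is still down in the loading slot (x of board in the frame of nest between -0.006 and 0.006 m and y of board in the frame of nest between -0.022 and 0.004 m and z of board in the frame of nest between -0.006 and 0.003 m and angle between the y axis of board and the y axis of holder, either way round below 0.08 rad and angle between board's own z axis and vertical below 0.08 rad and contact force between the fingers and board below 0.05 N and value of joint plunger below 0.002 m and value of joint jaw below 0.02 m), for 0.2 s.
2. the plunger is pulled: the pin is out of the strip (value of joint plunger above 0.006 m), for 0.1 s.
At the end, for the whole second after the job is handed in: Pin fully home (lift under 1.5 mm) in the second hole (jaw 41.5 to 56.5 mm), the pad pressing on the board; the board at rest, flat in the nest: within 6 mm across, 4 mm along, resting on the bars, turned under 0.08 rad; gripper clear (x of board in the frame of nest between -0.006 and 0.006 m and y of board in the frame of nest between -0.004 and 0.004 m and z of board in the frame of nest between -0.006 and 0.003 m and angle between the y axis of board and the y axis of holder, either way round below 0.08 rad and angle between board's own z axis and vertical below 0.08 rad and value of joint plunger below 0.0015 m and value of joint jaw between 0.0415 and 0.0565 m and contact force between board and pad above 1 N and linear speed of board below 0.01 m/s and contact force between the fingers and anything else below 0.05 N); the robot touches nothing.
It fails at once if the pad squeezes the board with more than 14 N (contact force between pad and board above 14 N).
It fails at once if the pin is loaded with more than 25 N (jaw forced sideways against the pin, or knob pushed down hard) (contact force between lock_pin and anything else above 25 N).
It fails at once if the board is pressed into the holder with more than 30 N (contact force between board and holder above 30 N).
It fails at once if the larger board, the tester or the tape roll is moved by more than 20 mm (distance of any of spare_board, bus_tester, tape from where it was at the start of the episode above 0.02 m).
It also fails if it takes over 66 s, if anything falls off the work surface, if the arm or the gripper's body presses on something with over 40 N, if the wrist force passes 120 N, or if a joint passes its speed limit or range.

### The arm

A 7-joint arm with a two-finger parallel gripper is mounted at the origin on a cart in front of the work surface, level with it; the furniture and walls round the work are solid. World frame = base frame: x ahead of the robot, y to its left, z up, the work surface at z = 0. Lengths are in m, angles in rad, forces in N, time in s.
With the tool pointing down it reaches from about 0.425 to 0.925 m from the base axis. Payload 6.8 kg.
Tool frame: the origin (TCP) lies at the very end of the fingers, on their centre line; the grasp point (between the pads) lies 19 mm behind it; z points along the fingers, y is the line along which they close (so a half turn about z gives the same grasp; the last joint's range is limited). The gripper opens to 85 mm and grips with 20 to 120 N. Pads are 22 mm wide; open, the fingers measure 114 mm over their backs; the gripper's body (76 mm by 85 mm) begins 54 mm behind the grasp point. The pads swing forward as they close: fully open they stand 13 mm farther back than shut.
Start: joints at [1.095, 0.477, 0.022, 1.555, -0.011, 1.109, -0.083], TCP at [0.243, -0.63, 0.231] pointing down, gripper open.
Joint ranges: [-2.96, 2.96], [-0.34, 2.1], [-1.41, 1.46], [0.24, 2.44], [-1.37, 4.51], [0.17, 1.92], [-2.96, 2.96]. Speed limits (rad/s): [2.39, 2.39, 3.14, 3.14, 3.14, 3.14, 3.14].

### API

Orientations are given as a unit quaternion [w, x, y, z].
In Python, from station import bot gives the robot as it stands. The module is installed in compiled form; this text tells all that it offers.
- The arm moves only by the shell command python3 -m jog 'ROWS' [OPENING] [FORCE]. ROWS is JSON, a list of rows, each a list of 4 numbers: the shift along the tool's x, y, z in cm, then the turn about the tool's z in rad. In form: [[x, y, z, spin], ...]. A call has 1 to 20 rows; each row is the pose to reach, as a shift and turn from the pose commanded when the call began, along the tool's axes at that moment; what a row does not reach only later rows make up. A row lasts 1/12 s, in which the tool goes at most 41.7 mm and 7.16 degrees, less where a joint would pass 70% of its speed; a pose out of reach is approached as far as the arm can. A call with a gripper value outside its range is refused whole. OPENING is the closure, from -1 (fully open) to 1 (shut), set as the call begins (- or left out, the last holds). The fingers move at their own pace and stop on an object; FORCE is the grip in N (left out, the last holds). Time passes only in rows, so rows that repeat a pose let the fingers close. It gives the time, the measured TCP pose, the force, the opening and the grip force at its end, in the units of the state.
- bot.get_obs(): the state, without advancing time (a new reading comes with each control period).
- bot.read_camera(name): name is "scene" or "top" or "wrist"; returns a dict with "pixels" (480x640x3 uint8, red, green, blue), "depth" (480x640 float32, m along the optical axis (not along the pixel's ray), 0 where there is no reading), "fovy" (degrees; the focal length in pixels is half the picture's height over the tangent of half this angle, whatever the lens; pixels are square), "cx", "cy" (the principal point, pixels), "distortion" ([k1, k2, p1, p2, k3] as OpenCV has them; the pictures are not rectified), "pose" (4x4, takes a point from camera to world coordinates). Camera axes: x right, y down, z forward; pixel columns grow to the right and rows downward; lengths in m; the calibration is good to about 2 mm. A picture is of the moment at which its call begins.
- bot.hand_in(): hands the job in; it is judged then, once.
The state is a dict: "t": time; "q": joint angles; "joint_vel": joint speeds; "joint_torque": joint torques, N m; "eef_pos": TCP position; "tool_rot": TCP orientation; "contact_force": force on the tool from outside, world axes, zero at the start; "torque": the same for the moment, N m; "gripper_width": opening from 0.0 (shut) to 1.0 (fully open); "grasp_force": force on a finger pad.
Only numpy, scipy, OpenCV 4.12 (cv2) and the standard library are available. Lean on these libraries where they do the work, as an engineer would, in place of code of your own. Each camera call takes 0.05 s, during which the arm holds its last target. There are 200 camera calls.

## Working session

There is one attempt and no reset: what is moved stays moved. The work goes in short steps, Python scripts to look and compute and a shell command to move; the robot and the scene stay as the last step left them, time stands still between calls to the robot, and variables do not carry over. Pictures are saved under pics/ and viewed, at most 10 in all, crops included, and the job is handed in when it is done.

```bash
mkdir -p pics; cat > h.py <<'E'
import numpy as np, cv2
from station import bot
def cam(n):
    c=bot.read_camera(n); f=240/np.tan(np.radians(c["fovy"])/2)
    c["K"]=np.array([[f,0,c["cx"]],[0,f,c["cy"]],[0,0,1.]]); c["D"]=np.array(c["distortion"],float); c["pose"]=np.array(c["pose"]); return c
def save(c,n): cv2.imwrite("pics/"+n,c["pixels"][:,:,::-1])
def ray(c,uv):
    p=cv2.undistortPoints(np.array(uv,float).reshape(-1,1,2),c["K"],c["D"]).reshape(-1,2)
    d=np.c_[p,np.ones(len(p))]; return c["pose"][:3,3],d@c["pose"][:3,:3].T,d
def plane(c,uv,z):
    o,d,_=ray(c,uv); return o+d*((z-o[2])/d[:,2])[:,None]
def pts(c,uv):
    uv=np.array(uv).reshape(-1,2); o,d,_=ray(c,uv); return o+d*c["depth"][uv[:,1].astype(int),uv[:,0].astype(int)][:,None]
def cloud(c):
    v,u=np.mgrid[:480,:640]; return pts(c,np.c_[u.ravel(),v.ravel()]).reshape(480,640,3)
E
python3 - <<'E'
from h import *
for n in ("top","scene"):
    c=cam(n); save(c,n+"0.png"); print(n,c["fovy"],c["pose"].round(3).tolist(),c["D"])
print(bot.get_obs())
E
```

```text
top 52.64785191974259 [[-0.029, -0.986, 0.164, 0.293], [-1.0, 0.031, 0.006, -0.016], [-0.011, -0.164, -0.986, 1.465], [0.0, 0.0, 0.0, 1.0]] [-0.10159699  0.          0.          0.          0.        ]
scene 45.67747695107865 [[-0.876, -0.367, 0.314, 0.024], [-0.483, 0.66, -0.575, 0.855], [0.005, -0.655, -0.755, 1.244], [0.0, 0.0, 0.0, 1.0]] [-0.08290447  0.          0.          0.          0.        ]
{'t': 0.1, 'q': array([ 1.09491371,  0.47776131,  0.02236249,  1.55634179, -0.01151408,
        1.10933511, -0.0830968 ]), 'joint_vel': array([-0.0027049 , -0.00151567,  0.00090364, -0.00267131, -0.00052156,
       -0.00077921,  0.00080526]), 'joint_torque': array([ 4.79819340e-03, -5.97756207e+01,  1.61397357e+00, -2.81953776e+01,
        1.28747046e-02,  5.02496972e-03, -2.81607748e-05]), 'eef_pos': array([ 0.24248034, -0.62936108,  0.23039848]), 'tool_rot': array([-8.30678233e-04,  9.83139276e-01,  1.82856301e-01, -2.17122611e-04]), 'contact_force': array([ 0.10976105, -0.16741269, -0.45901236]), 'torque': array([0.05307418, 0.02660263, 0.00687938]), 'grasp_force': 0.0, 'gripper_width': 0.9997788023128199}
```

View pics/top0.png

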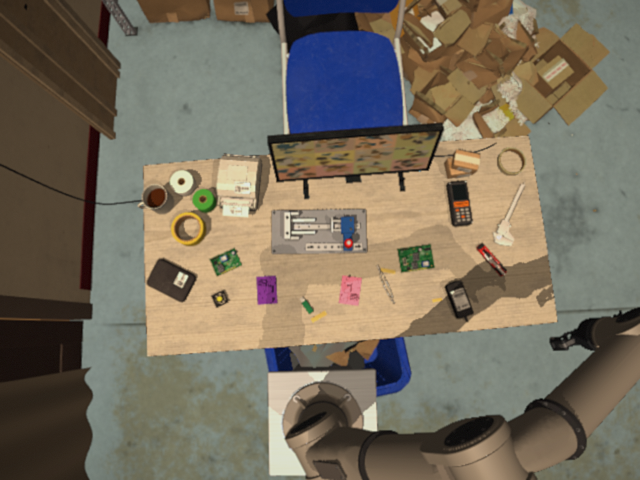

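View pics/scene0.png

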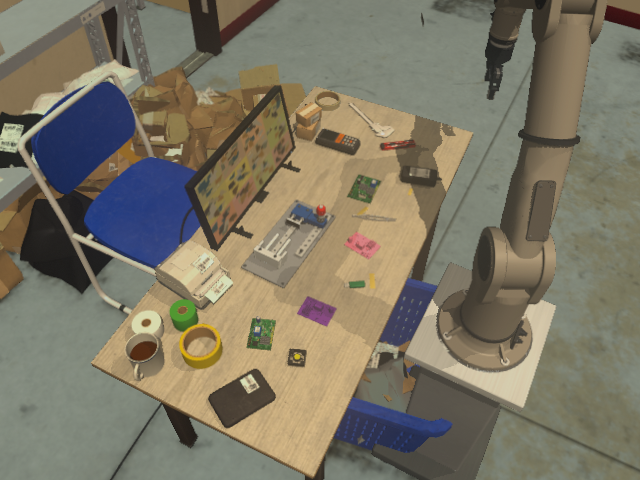

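The top view shows the holder at (320,231) with the red knob at (349,243), and green boards at (226,262) and (416,258). The tape, tester and monitor are around them. Next I measure sizes.

```bash
python3 - <<'E'
from h import *
for n in ("top","scene"):
    c=cam(n); hsv=cv2.cvtColor(c["pixels"],cv2.COLOR_RGB2HSV); P=cloud(c)
    for name,lo,hi,z in (("green",(45,60,20),(90,255,255),0.004),("red",(0,170,110),(6,255,255),.08)):
        m=cv2.inRange(hsv,lo,hi); m=cv2.morphologyEx(m,cv2.MORPH_CLOSE,np.ones((5,5)))
        for k in cv2.findContours(m,cv2.RETR_EXTERNAL,cv2.CHAIN_APPROX_NONE)[0]:
            if cv2.contourArea(k)<25: continue
            W=plane(c,k.reshape(-1,2),z)
            if not(0.2<W[:,0].mean()<1.1 and abs(W[:,1].mean())<.9): continue
            r=cv2.minAreaRect((W[:,:2]*1000).astype(np.float32)); mm=np.zeros_like(m); cv2.drawContours(mm,[k],-1,255,-1)
            print(n,name,k.reshape(-1,2).mean(0).round(),[np.round(x,1) for x in r],"z",np.percentile(P[mm>0][:,2],[5,50,95]).round(4))
    if n=="top":
        # holder base plate
        Z=P[:,:,2]; s=(abs(Z-.012)<.006)
        np.save("P.npy",P)
        g=c["pixels"][150:330,190:470]; cv2.imwrite("pics/topc.png",cv2.resize(g[:,:,::-1],(784,504),interpolation=cv2.INTER_CUBIC))
E
```

```text
top green [307. 307.] [array([339. ,  37.6]), array([38.9, 15.6]), np.float64(34.2)] z [0.0035 0.0083 0.014 ]
top green [224. 262.] [array([481.2, 284.1]), array([53.7, 79.8]), np.float64(22.5)] z [-0.0025  0.0033  0.0202]
top green [416. 258.] [array([ 475.7, -295.6]), array([68.9, 99.7]), np.float64(6.5)] z [-0.0032  0.0024  0.0129]
top green [204. 200.] [array([677.6, 352.4]), array([74.3, 61.8]), np.float64(44.2)] z [0.0174 0.0485 0.0548]
top red [484. 251.] [array([ 479.3, -482.9]), array([32.7, 21.4]), np.float64(41.9)] z [0.0003 0.0081 0.0161]
top red [348. 243.] [array([514.9, -88.3]), array([19.4, 23.6]), np.float64(61.5)] z [0.0801 0.0934 0.0986]
scene green [260. 335.] [array([480. , 285.8]), array([57. , 82.2]), np.float64(23.5)] z [-0.0012  0.0034  0.0196]
scene green [183. 314.] [array([682.3, 333. ]), array([66.5, 90.6]), np.float64(55.8)] z [0.0163 0.0479 0.053 ]
scene green [357. 284.] [array([337.8,  36.1]), array([38.5, 17.6]), np.float64(36.7)] z [0.0034 0.0084 0.0134]
scene green [360. 187.] [array([ 485.5, -294.7]), array([45.1, 97.6]), np.float64(9.2)] z [-0.002   0.0027  0.0151]
scene red [321. 210.] [array([515.7, -89.2]), array([19.5, 30.1]), np.float64(28.6)] z [0.0766 0.0917 0.0989]
```

View pics/topc.png

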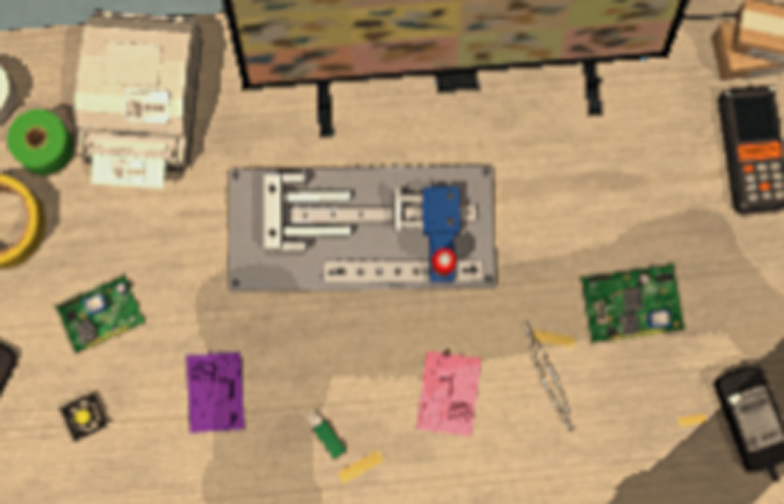

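The small board is at about (0.481, 0.285), short axis yaw about 0.40. The knob is near (0.515, -0.089). Moving the arm over the board now.

```bash
python3 -m jog '[[4,-2.6,0,0],[8,-5.2,0,0],[12,-7.8,0,0],[15.5,-10,0,0],[19,-12.4,0,0],[22.5,-14.7,0,-0.1],[26,-17,0,-0.2],[29.5,-19.2,0,-0.3],[34,-22.2,0,-0.4],[35.5,-26,0,-0.5],[37,-29.7,0,-0.6],[38.5,-33.5,0,-0.7],[40,-37.3,0,-0.8],[41.5,-41,0,-0.9],[42.9,-45,0,-1],[44.4,-49,0,-1.1],[45.8,-52.6,0,-1.2],[47.3,-56.5,0,-1.3],[48.8,-60,0,-1.4],[50,-64,0,-1.5]]'
python3 - <<'E'
from h import *
o=bot.get_obs(); print(o["eef_pos"],o["tool_rot"],o["q"])
E
```

```text
t: 1.87
eef_pos: [0.4799, 0.1324, 0.2316]
tool_rot: [0.0, 0.593, 0.805, 0.0]
contact_force: [0.9, -1.3, -0.4]
gripper_width: 0.997
grasp_force: 0.0
[0.47990846 0.13237669 0.23156646] [3.91384369e-04 5.92976618e-01 8.05219547e-01 2.40573525e-04] [ 0.15545039  0.24351968 -0.63328823  1.93666657  0.16955845  1.0129832
 -0.2525844 ]
```

```bash
cat >> h.py <<'E'
def tool():
    from scipy.spatial.transform import Rotation as R
    o=bot.get_obs(); return o["eef_pos"],R.from_quat(o["tool_rot"],scalar_first=True).as_matrix()
def go(p,yaw_y=None):  # cm in tool axes, spin
    e,M=tool(); d=M.T@(np.array(p)-e)*100; y=np.arctan2(M[1,1],M[0,1]); s=0
    if yaw_y is not None: s=-((yaw_y-y+np.pi/2)%np.pi-np.pi/2)
    print("rows target",d.round(2),"spin",round(s,3),"yaw_y",y.round(4))
E
python3 -m jog '[[3.5,1.1,0,-0.05],[7,2.3,0,-0.1],[10.5,3.4,0,-0.1],[14,4.5,0,-0.1],[14,4.5,0,-0.1],[14,4.5,0,-0.1],[14,4.5,0,-0.1],[14,4.5,0,-0.1]]'
python3 - <<'E'
from h import *
c=cam("wrist"); save(c,"w1.png"); print(c["fovy"],c["pose"].round(3).tolist()); go((.481,.285,.231),.4)
c=cam("top")
P=cloud(c); px=c["pixels"].astype(int); 
sat=px.max(2)-px.min(2); m=((sat<25)&(P[:,:,2]>.004)&(P[:,:,2]<.06)&(P[:,:,0]>.45)&(P[:,:,0]<.72)&(P[:,:,1]>-.2)&(P[:,:,1]<.2)).astype(np.uint8)*255
m=cv2.morphologyEx(cv2.morphologyEx(m,cv2.MORPH_CLOSE,np.ones((9,9))),cv2.MORPH_OPEN,np.ones((5,5)))
for k in cv2.findContours(m,0,cv2.CHAIN_APPROX_NONE)[0]:
    if cv2.contourArea(k)>1000: print(cv2.minAreaRect((plane(c,k.reshape(-1,2),.012)[:,:2]*1000).astype(np.float32)))
E
```

```text
t: 2.53
eef_pos: [0.4824, 0.276, 0.231]
tool_rot: [0.0, 0.555, 0.832, -0.001]
contact_force: [0.2, -0.7, 0.5]
gripper_width: 0.996
grasp_force: 0.0
60.467760972140205 [[0.923, 0.372, 0.099, 0.456], [0.385, -0.891, -0.241, 0.336], [-0.001, 0.26, -0.966, 0.372], [0.0, 0.0, 0.0, 1.0]]
rows target [0.9  0.22 0.01] spin -0.005 yaw_y 0.3946
((570.4588623046875, -1.815521240234375), (285.7637634277344, 129.9977264404297), 87.41967010498047)
```

View pics/w1.png

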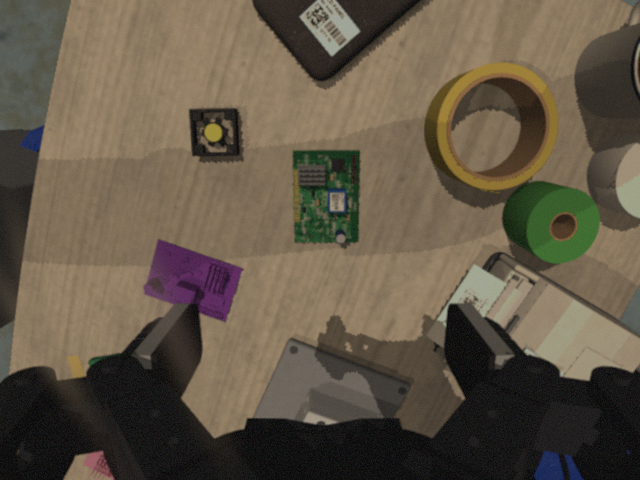

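The wrist view shows the board at (326,197), with the blue relay at (337,201) to the right of its middle and the fins at (312,175) up-left. So board +x is image right and +y is image up. Next, precise positions of the relay and board.

```bash
python3 - <<'E'
from h import *
c=cam("wrist"); hsv=cv2.cvtColor(c["pixels"],cv2.COLOR_RGB2HSV); P=cloud(c)
roi=np.zeros((480,640),np.uint8); roi[135:260,275:375]=255
g=cv2.inRange(hsv,(40,60,20),(90,255,255))&roi; g=cv2.morphologyEx(g,cv2.MORPH_CLOSE,np.ones((9,9)))
k=max(cv2.findContours(g,0,cv2.CHAIN_APPROX_NONE)[0],key=cv2.contourArea)
r=cv2.minAreaRect((plane(c,k.reshape(-1,2),.004)[:,:2]*1000).astype(np.float32)); print("board",r)
r2=np.zeros_like(roi); r2[180:222,322:352]=255
b=(cv2.inRange(hsv,(100,60,60),(125,255,255))|cv2.inRange(hsv,(0,0,140),(180,90,255)))&r2; b=cv2.morphologyEx(b,cv2.MORPH_CLOSE,np.ones((5,5)))
k=max(cv2.findContours(b,0,cv2.CHAIN_APPROX_NONE)[0],key=cv2.contourArea)
q=cv2.minAreaRect((plane(c,k.reshape(-1,2),.020)[:,:2]*1000).astype(np.float32)); print("relay",q, "z",np.median(P[b>0][:,2]), cv2.boundingRect(k))
th=np.radians(r[2] if r[1][0]<r[1][1] else r[2]-90); bx=np.array([np.cos(th),np.sin(th)]); by=np.array([-bx[1],bx[0]])
e=np.array(r[0])+9*bx-by; print("th",th,"expected relay",e,"measured",q[0])
go((q[0][0]/1000,q[0][1]/1000,.007),th)
E
```

```text
board ((481.0124206542969, 283.8523254394531), (58.139095306396484, 83.66474914550781), 22.60135269165039)
relay ((489.7203063964844, 287.01092529296875), (14.787961959838867, 20.11244773864746), 22.766109466552734) z 0.016764745495538663 (328, 189, 18, 24)
th 0.39446801987378205 expected relay [489.70554807 286.38797836] measured (489.7203063964844, 287.01092529296875)
rows target [ 0.74  1.09 22.43] spin 0.0 yaw_y 0.3947
```

```bash
python3 -m jog '[[0.4,0.5,3.5,0],[0.74,1.1,7,0],[0.74,1.1,10.5,0],[0.74,1.1,14,0],[0.74,1.1,17,0],[0.74,1.1,19,0],[0.74,1.1,20,0],[0.74,1.1,20,0],[0.74,1.1,20,0]]'
python3 -c "
from h import *
go((.4897,.2867,.007),.3945)"
```

```text
t: 3.43
eef_pos: [0.4898, 0.2887, 0.0319]
tool_rot: [0.0, 0.554, 0.832, 0.0]
contact_force: [-0.3, 0.8, 0.6]
gripper_width: 0.999
grasp_force: 0.0
rows target [-0.18 -0.08  2.49] spin 0.002 yaw_y 0.3963
```

```bash
python3 -m jog '[[-0.1,-0.1,0.8,0],[-0.18,-0.1,1.6,0],[-0.18,-0.1,2.2,0],[-0.18,-0.1,2.4,0],[-0.18,-0.1,2.4,0],[-0.18,-0.1,2.4,0]]' 
python3 -m jog '[[0,0,0,0],[0,0,0,0],[0,0,0,0],[0,0,0,0],[0,0,0,0],[0,0,0,0],[0,0,0,0],[0,0,0,0],[0,0,0,0],[0,0,0,0],[0,0,0,0],[0,0,0,0]]' 1 30
python3 -c "
from h import *
c=cam('wrist'); save(c,'w2.png')"
```

```text
t: 3.93
eef_pos: [0.4891, 0.2868, 0.0073]
tool_rot: [-0.0, 0.554, 0.833, -0.0]
contact_force: [-0.2, -0.1, 0.1]
gripper_width: 0.996
grasp_force: 0.0
t: 4.93
eef_pos: [0.4893, 0.2869, 0.0076]
tool_rot: [0.0, 0.554, 0.833, 0.0]
contact_force: [-0.2, -0.6, 4.4]
gripper_width: 0.176
grasp_force: 30.8
```

View pics/w2.png

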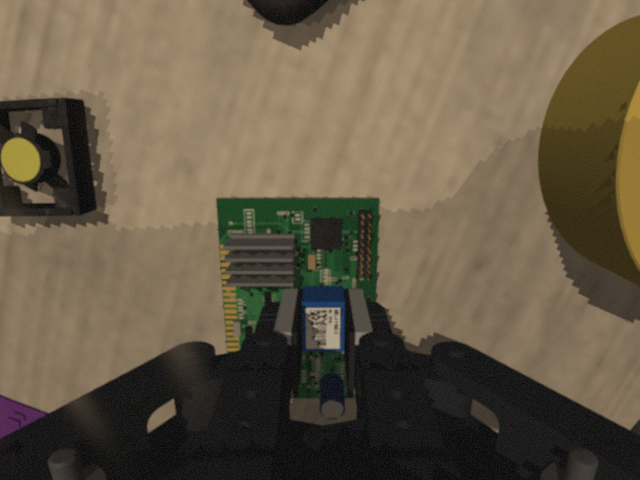

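The relay is held between the pads: opening 15 mm, grip 31 N. Lifting and carrying toward the holder.

```bash
python3 -m jog '[[0,0,-1,0],[0,0,-3,0],[0,0,-6,0],[0,0,-9,0],[0,0,-12,0],[-2,-0.5,-15,0],[-5,-1,-17,0.05],[-8,-1.5,-19,0.1],[-11,-2,-19,0.15],[-14,-2.6,-19,0.2],[-17,-3.1,-19,0.25],[-20,-3.7,-19,0.3],[-23,-4.2,-19,0.35],[-26,-4.8,-19,0.4],[-29,-5.3,-19,0.44],[-32,-5.9,-19,0.44],[-34,-6.3,-19,0.44],[-34.9,-6.4,-19,0.44],[-34.9,-6.4,-19,0.44],[-34.9,-6.4,-19,0.44]]'
python3 - <<'E'
from h import *
c=cam("wrist"); save(c,"w3.png"); print(c["pose"].round(3).tolist()); go((.57,-.06,.2),-.045)
E
```

```text
t: 6.65
eef_pos: [0.5646, -0.0587, 0.1972]
tool_rot: [-0.001, 0.722, 0.692, 0.0]
contact_force: [0.2, 0.4, -1.2]
gripper_width: 0.178
grasp_force: 30.2
[[0.999, -0.041, -0.013, 0.567], [-0.043, -0.965, -0.258, 0.006], [-0.002, 0.258, -0.966, 0.339], [0.0, 0.0, 0.0, 1.0]]
rows target [-0.2   0.55 -0.27] spin 0.004 yaw_y -0.0408
```

View pics/w3.png

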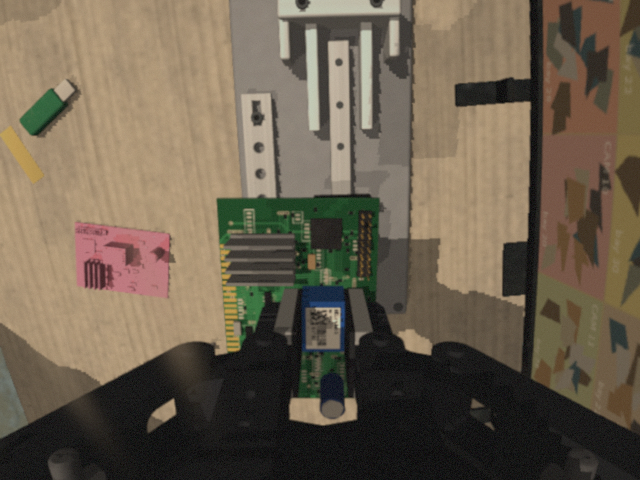

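The wrist view shows the board level in the grip. The nest wall is at the top (rows 0–17), the cheeks at (284,40) and (394,40), and the bars end at row ~128. Strip holes are at (259,147) and (261,173). I'll measure these edges.

```bash
python3 - <<'E'
from h import *
c=cam("wrist"); g=cv2.cvtColor(c["pixels"],cv2.COLOR_RGB2GRAY).astype(int)
for r in (30,45,80,110): print(r,g[r,270:410:1].tolist())
for x in (297,340,380): print("col",x,g[0:40,x].tolist())
for x in (284,395): print("col",x,g[35:75,x].tolist())
for x in (314,366): print("col",x,g[110:140,x].tolist())
m=((g<95)&(np.arange(640)[None]>248)&(np.arange(640)[None]<272)&(np.arange(480)[:,None]>95)&(np.arange(480)[:,None]<190)).astype(np.uint8)
n,l,s,ce=cv2.connectedComponentsWithStats(m)
for i in range(1,n):
    if s[i,4]>15: print("hole",s[i],ce[i],plane(c,[ce[i]],.02))
E
```

```text
30 [132, 130, 133, 135, 132, 132, 132, 129, 142, 164, 185, 193, 194, 193, 189, 188, 183, 171, 137, 87, 65, 56, 59, 58, 62, 59, 60, 55, 61, 57, 59, 58, 61, 57, 62, 77, 109, 131, 136, 137, 137, 138, 136, 136, 137, 134, 116, 87, 62, 58, 60, 57, 57, 60, 62, 61, 60, 60, 62, 63, 71, 71, 73, 74, 72, 69, 73, 72, 75, 75, 75, 76, 75, 73, 75, 78, 72, 74, 75, 76, 75, 76, 74, 75, 74, 74, 79, 74, 72, 70, 81, 104, 114, 120, 118, 119, 116, 119, 117, 117, 116, 100, 68, 60, 58, 63, 61, 60, 61, 62, 59, 64, 69, 69, 70, 71, 75, 83, 104, 131, 166, 189, 189, 189, 188, 186, 179, 177, 152, 112, 74, 62, 58, 61, 61, 59, 58, 59, 61, 59]
45 [131, 130, 135, 132, 137, 135, 132, 135, 130, 136, 170, 190, 194, 191, 189, 187, 184, 179, 157, 120, 75, 58, 62, 61, 57, 57, 62, 63, 58, 56, 63, 57, 60, 59, 60, 87, 145, 187, 197, 197, 197, 196, 194, 195, 196, 193, 173, 121, 74, 60, 62, 62, 62, 58, 60, 62, 56, 74, 125, 168, 182, 184, 183, 185, 184, 180, 182, 182, 179, 176, 174, 174, 175, 176, 176, 180, 178, 171, 142, 83, 60, 60, 57, 60, 62, 69, 73, 80, 91, 102, 120, 162, 189, 197, 195, 199, 195, 196, 193, 193, 189, 158, 104, 
[... 2335 characters left out ...]
3, 184, 182, 181, 180, 180, 181, 161, 131, 86, 67, 65, 63, 64, 59, 59, 62, 61, 62, 60, 59, 59, 62, 58, 59, 69]
col 314 [197, 197, 196, 194, 196, 195, 197, 194, 196, 193, 195, 197, 194, 192, 195, 194, 193, 196, 196, 195, 188, 158, 99, 86, 100, 105, 112, 128, 135, 133]
col 366 [195, 191, 195, 194, 194, 192, 195, 195, 192, 193, 194, 193, 193, 194, 194, 191, 191, 193, 195, 185, 144, 92, 74, 77, 77, 88, 89, 103, 123, 129]
hole [252 102  12  25 181] [256.5359116 114.9558011] [[0.51733484 0.02205535 0.02      ]]
hole [254 144   9  10  59] [257.61016949 148.01694915] [[ 0.51631955 -0.00229789  0.02      ]]
hole [256 170   6  10  38] [258.52631579 174.13157895] [[ 0.51550839 -0.02207751  0.02      ]]
```

```bash
python3 - <<'E'
from h import *
c=cam("wrist")
A=plane(c,[(289,45),(388.9,45),(284,60),(395,57.6)],.044); B=plane(c,[(306.8,80),(317.9,80),(360.8,80),(372,80),(308,110),(319,110),(361.3,110),(372,110),(314,131.6),(366,130.4)],.034); W=plane(c,[(297,17.5),(340,16.5),(380,15.7)],.05)
H=plane(c,[(257.6,148),(258.5,174.1)],.02)
for n,x in (("cheek",A),("bar",B),("wall",W),("hole",H)): print(n,(x[:,:2]*1000).round(1).tolist())
yaw=np.arctan2(W[2,1]-W[0,1],W[2,0]-W[0,0]); print("yaw wall",yaw,"bar ends",np.arctan2(B[9,1]-B[8,1],B[9,0]-B[8,0]))
np.savez("m.npz",A=A,B=B,W=W,H=H)
E
```

```text
cheek [[546.1, 65.8], [613.0, 63.3], [542.2, 56.4], [617.0, 55.1]]
bar [[556.6, 43.9], [564.4, 43.6], [594.5, 42.4], [602.4, 42.2], [556.5, 23.4], [564.3, 23.1], [594.4, 21.9], [602.0, 21.7], [560.1, 8.2], [597.5, 7.6]]
wall [[552.6, 81.5], [580.5, 80.9], [606.5, 80.6]]
hole [[516.3, -2.0], [515.5, -21.8]]
yaw wall -0.01639240569465669 bar ends -0.015860709840711872
```

```bash
python3 - <<'E'
from h import *
c=cam("wrist"); P=cloud(c); s=P[:,530:][(P[:,530:,2]>.04)]; print("monitor minx",s[:,0].min(),"zmax",s[:,2].max())
P=np.load("P.npy"); s=P[(P[:,:,2]>.1)&(P[:,:,0]>.6)&(P[:,:,0]<1)&(abs(P[:,:,1])<.25)]; print("top cam monitor x",np.percentile(s[:,0],[1,50]),s[:,2].max())
e,M=tool(); q=plane(c,[(218.5,198),(379.5,198)],e[2]-.0036); print("board far edge corners in tool frame (mm)",((q-e)@M*1000).round(1).tolist())
go((.5883,.0364,.10),-.016)
E
```

```text
monitor minx 0.5667827543087484 zmax 0.33889125029617384
top cam monitor x [0.7506894  0.77434791] 0.24128742493704558
board far edge corners in tool frame (mm) [[42.6, -38.0, 3.6], [42.5, 19.4, 3.6]]
rows target [9.5  1.98 9.75] spin -0.024 yaw_y -0.04
```

```bash
python3 -m jog '[[3,0.7,0,0],[6,1.4,0,-0.02],[8.5,1.8,1,-0.024],[9.5,1.98,3.5,-0.024],[9.5,1.98,6,-0.024],[9.5,1.98,8,-0.024],[9.5,1.98,9,-0.024],[9.5,1.98,9,-0.024],[9.5,1.98,9,-0.024]]'
python3 - <<'E'
from h import *
c=cam("wrist"); save(c,"w4.png"); go((.5883,.0364,.05),-.016)
E
```

```text
t: 7.6
eef_pos: [0.5889, 0.0347, 0.1076]
tool_rot: [-0.0, 0.714, 0.701, -0.0]
contact_force: [0.9, -0.4, -0.5]
gripper_width: 0.172
grasp_force: 30.2
rows target [ 0.17 -0.14  5.84] spin -0.003 yaw_y -0.0186
```

View pics/w4.png

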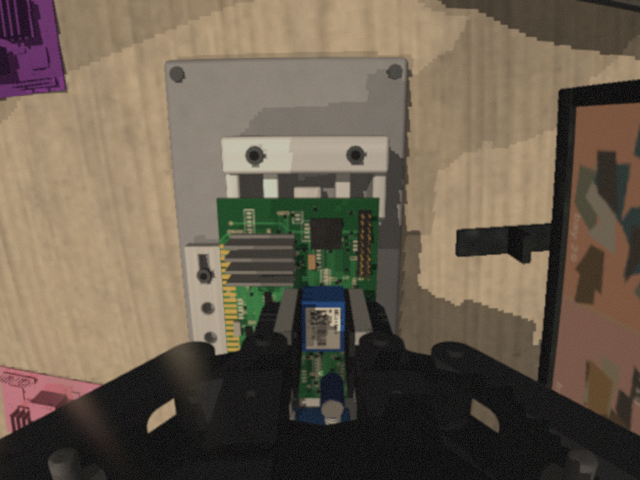

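The wall is level in the picture at rows 137–172, columns 221–389, and the board is just in front of it. Descending.

```bash
python3 - <<'E'
from h import *
c=cam("wrist"); print(plane(c,[(221.5,172),(388.5,172)],.05)*1000)
E
python3 -m jog '[[0.1,-0.1,2,0],[0.17,-0.14,3.5,0],[0.17,-0.14,5,0],[0.17,-0.14,5.5,0],[0.17,-0.14,5.8,0],[0.17,-0.14,5.8,0],[0.17,-0.14,5.8,0]]'
python3 -c "
from h import *
go((.5883,.0364,.0400),-.016)"
```

```text
[[540.73926706  81.96702322  50.        ]
 [621.48294397  80.326838    50.        ]]
t: 8.28
eef_pos: [0.5884, 0.0359, 0.0504]
tool_rot: [0.001, 0.714, 0.7, 0.001]
contact_force: [0.3, -0.6, -1.4]
gripper_width: 0.177
grasp_force: 30.2
rows target [ 0.05 -0.01  1.04] spin -0.003 yaw_y -0.0193
```

```bash
python3 -m jog '[[0.05,0.05,0.2,0],[0.05,0.05,0.4,0],[0.05,0.05,0.6,0],[0.05,0.05,0.75,0],[0.05,0.05,0.85,0],[0.05,0.05,0.9,0],[0.05,0.05,0.9,0],[0.05,0.05,0.9,0]]'
python3 -m jog '[[0,0,0.05,0],[0,0,0.1,0],[0,0,0.13,0],[0,0,0.13,0],[0,0,0.13,0]]'
```

```text
t: 8.95
eef_pos: [0.5881, 0.0364, 0.0415]
tool_rot: [0.0, 0.714, 0.7, -0.0]
contact_force: [-4.7, -0.5, 10.9]
gripper_width: 0.176
grasp_force: 31.6
t: 9.37
eef_pos: [0.5881, 0.0363, 0.0415]
tool_rot: [0.001, 0.714, 0.7, -0.0]
contact_force: [-8.7, -1.6, 22.4]
gripper_width: 0.174
grasp_force: 33.0
```

```bash
python3 -m jog '[[0,0,-0.1,0],[0,0,-0.15,0],[0,0,-0.15,0],[0,0,-0.15,0]]'
python3 -c "
from h import *
c=cam('wrist'); save(c,'w5.png')"
```

```text
t: 9.7
eef_pos: [0.5881, 0.0364, 0.0415]
tool_rot: [0.0, 0.714, 0.7, -0.0]
contact_force: [-3.0, -0.8, 9.6]
gripper_width: 0.176
grasp_force: 31.4
```

View pics/w5.png

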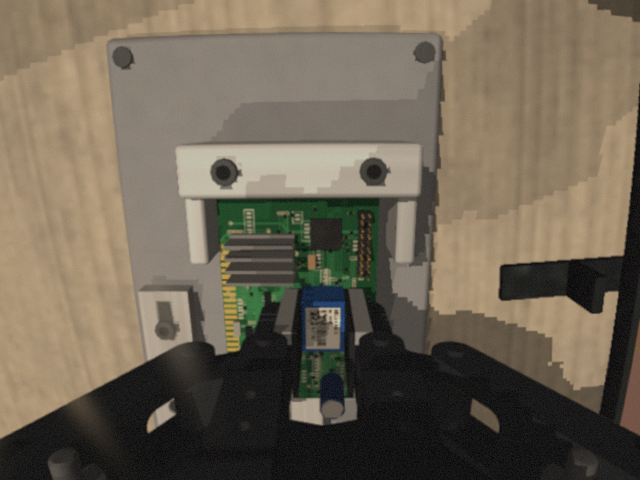

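The board sits between the cheeks (columns 207 and 397), up to the wall at row 197. Releasing with a small opening and retreating.

```bash
python3 -m jog '[[0,0,0,0],[0,0,0,0],[0,0,0,0],[0,0,0,0],[0,0,0,0],[0,0,0,0]]' 0.3
python3 -m jog '[[0,0,-0.5,0],[0,0,-1.5,0],[0,0,-3,0],[0,0,-6,0],[-3,0,-9,0],[-6,0,-9,0],[-8,0,-9,0],[-8,0,-9,0],[-8,0,-9,0]]'
python3 - <<'E'
from h import *
c=cam("wrist"); save(c,"w6.png"); print(c["pose"].round(3)[:3,3])
E
```

```text
t: 10.25
eef_pos: [0.588, 0.0364, 0.0404]
tool_rot: [-0.0, 0.714, 0.7, -0.0]
contact_force: [-0.3, -0.3, -0.4]
gripper_width: 0.351
grasp_force: 0.0
t: 11.0
eef_pos: [0.5866, -0.0453, 0.1314]
tool_rot: [0.001, 0.715, 0.699, 0.0]
contact_force: [-0.3, 1.6, -0.2]
gripper_width: 0.349
grasp_force: 0.0
[0.587 0.02  0.273]
```

View pics/w6.png

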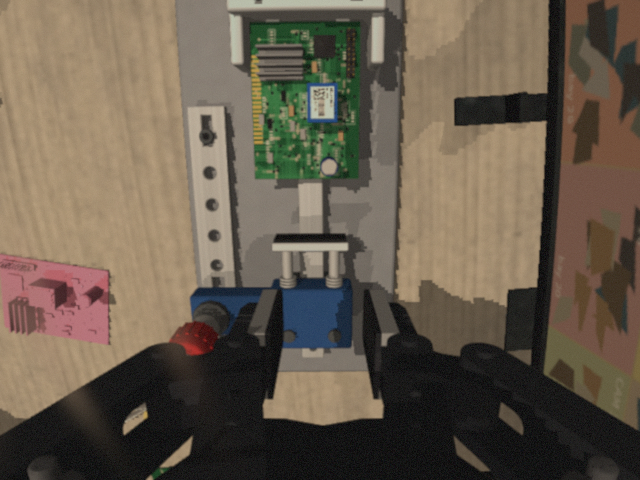

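The board lies flat in the nest and four strip holes show in a column at x≈209–217 (rows 172, 204, 236, 267). The red knob is at (193,338). I'll compute the hole positions, turn the gripper 90° so it can push along y, and back off so the knob is in view.

```bash
python3 - <<'E'
from h import *
c=cam("wrist"); print("holes",(plane(c,[(209.5,172.5),(212,204.5),(215,236),(217,267)],.02)*1000).round(1)[:,:2].tolist()); b=plane(c,[(250,24),(362,24),(255,178),(359,178)],.036)*1000; print("board corners",b[:,:2].round(1).tolist(),"mean",b.mean(0)); print(bot.get_obs()["q"].round(2))
E
python3 -m jog '[[0,-1,-1,0.12],[0,-2,-2,0.24],[0,-3,-3,0.36],[-1,-4,-4,0.48],[-1,-5,-4,0.6],[-2,-6,-4,0.72],[-2,-7,-4,0.84],[-3,-8,-4,0.96],[-3,-9,-4,1.08],[-4,-10,-4,1.2],[-4,-11,-4,1.32],[-4.5,-12,-4,1.44],[-4.5,-13,-4,1.57],[-4.5,-13,-4,1.57],[-4.5,-13,-4,1.57],[-4.5,-13,-4,1.57]]' -0.2
python3 - <<'E'
from h import *
print(bot.get_obs()["q"].round(2)); c=cam("wrist"); save(c,"w7.png"); print(c["pose"].round(3)[:3])
hsv=cv2.cvtColor(c["pixels"],cv2.COLOR_RGB2HSV); m=cv2.inRange(hsv,(0,150,70),(8,255,255))|cv2.inRange(hsv,(172,150,70),(180,255,255))
P=cloud(c); Z=P[:,:,2]; m=(m>0)&(Z>.05)&(Z<.12); 
t=m&(Z>.089); v,u=np.nonzero(t); k=np.c_[u,v].astype(np.float32)
print(len(k),cv2.minEnclosingCircle((plane(c,k,.094)[:,:2]*1000).astype(np.float32)),P[m].mean(0),np.percentile(Z[m],[5,50,95]))
E
```

```text
holes [[517.2, -0.8], [517.1, -20.7], [517.3, -41.0], [516.7, -61.7]]
board corners [[549.4, 79.3], [609.2, 77.9], [547.7, -3.2], [607.4, -4.4]] mean [578.42287879  37.39726545  36.        ]
[ 0.33  0.49 -0.47  1.83  0.28  0.88 -0.29]
t: 12.43
eef_pos: [0.4565, -0.085, 0.1707]
tool_rot: [-0.0, 1.0, -0.006, 0.0]
contact_force: [0.6, -0.4, -0.3]
gripper_width: 0.601
grasp_force: 0.0
[ 0.22  0.22 -0.2   2.09  0.06  0.83 -1.59]
[[-0.013 -0.965 -0.261  0.522]
 [-1.     0.012  0.005 -0.087]
 [-0.002  0.261 -0.965  0.312]]
806 ((515.8366088867188, -90.48947143554688), 10.798473358154297) [ 0.51578187 -0.0915335   0.09160635] [0.08957464 0.09181618 0.09317268]
```

View pics/w7.png

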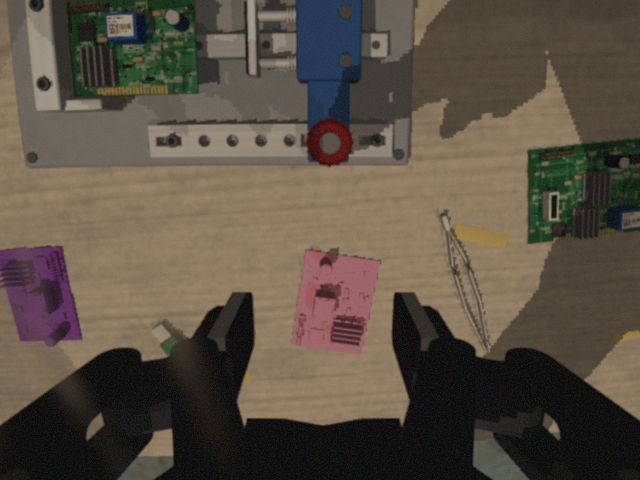

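The wrist view shows the red knob at (329,142) and the holes at (289,141), (260,141), (232,141) and (203,141). The second hole from the slot is at (260,141). I'll work out the travel and the approach.

```bash
python3 - <<'E'
from h import *
c=cam("wrist"); g=cv2.cvtColor(c["pixels"],cv2.COLOR_RGB2GRAY)
for u in (203,232,260,289):
    s=g[133:150,u-8:u+9]; v,x=np.nonzero(s<np.median(s)-45); ctr=(u-8+x.mean(),133+v.mean()); print(ctr,(plane(c,[ctr],.02)*1000).round(1))
go((.516,-.0905,.11)); go((.516,-.0905,.072))
E
```

```text
(np.float64(202.8125), np.float64(141.1)) [[516.6  -2.7  20. ]]
(np.float64(230.6417910447761), np.float64(141.26865671641792)) [[516.  -22.3  20. ]]
(np.float64(259.3013698630137), np.float64(140.72602739726028)) [[515.9 -42.3  20. ]]
(np.float64(287.5), np.float64(141.61111111111111)) [[515.  -61.9  20. ]]
rows target [5.95 0.41 6.06] spin 0 yaw_y -1.5855
rows target [5.95 0.42 9.86] spin 0 yaw_y -1.5855
```

```bash
python3 -m jog '[[2,0.1,2,0],[4,0.3,4,0],[5.95,0.41,6,0],[5.95,0.41,7.5,0],[5.95,0.41,9,0],[5.95,0.41,9.8,0],[5.95,0.41,9.8,0],[5.95,0.41,9.8,0]]'
python3 -m jog '[[0,0,0,0],[0,0,0,0],[0,0,0,0],[0,0,0,0],[0,0,0,0],[0,0,0,0],[0,0,0,0],[0,0,0,0]]' 1 40
```

```text
t: 13.2
eef_pos: [0.5151, -0.0912, 0.0724]
tool_rot: [-0.0, 1.0, -0.009, -0.0]
contact_force: [0.4, -0.4, 0.1]
gripper_width: 0.598
grasp_force: 0.0
t: 13.87
eef_pos: [0.5159, -0.0913, 0.0737]
tool_rot: [0.0, 1.0, -0.009, 0.001]
contact_force: [-1.4, 1.2, 7.1]
gripper_width: 0.275
grasp_force: 39.0
```

```bash
python3 -m jog '[[0,0,-0.2,0],[0,0,-0.4,0],[0,0,-0.6,0],[0,0,-0.8,0],[0,0,-1,0],[0,0,-1.1,0],[0,0,-1.1,0],[0,0,-1.1,0],[0,0,-1.1,0]]'
```

```text
t: 14.62
eef_pos: [0.5156, -0.0913, 0.0834]
tool_rot: [-0.0, 1.0, -0.009, 0.001]
contact_force: [5.6, 0.5, -9.7]
gripper_width: 0.274
grasp_force: 39.7
```

```bash
python3 -m jog '[[0,-0.3,0,0],[0,-0.8,0,0],[0,-1.3,0,0],[0,-1.8,0,0],[0,-2.3,0,0],[0,-2.8,0,0],[0,-3.3,0,0],[0,-3.6,0,0],[0,-3.9,0,0],[0,-4.1,0,0],[0,-4.2,0,0],[0,-4.3,0,0],[0,-4.3,0,0],[0,-4.3,0,0]]'
```

```text
t: 15.78
eef_pos: [0.5162, -0.0501, 0.0833]
tool_rot: [0.001, 1.0, -0.01, 0.0]
contact_force: [5.5, -3.8, -11.1]
gripper_width: 0.276
grasp_force: 39.8
```

```bash
python3 -m jog '[[0,0,0.15,0],[0,0,0.3,0],[0,0,0.3,0],[0,0,0.3,0]]'
python3 -m jog '[[0,0,0,0],[0,0,0,0],[0,0,0,0],[0,0,0,0],[0,0,0,0]]' 0.34
python3 - <<'E'
from h import *
c=cam("wrist"); save(c,"w8.png"); P=cloud(c); hsv=cv2.cvtColor(c["pixels"],cv2.COLOR_RGB2HSV); m=cv2.inRange(hsv,(0,120,50),(8,255,255))|cv2.inRange(hsv,(172,120,50),(180,255,255)); m[:200]=0
print((m>0).sum(),np.percentile(P[m>0],[5,50,95],axis=0).round(4))
E
```

```text
t: 16.12
eef_pos: [0.5162, -0.0501, 0.0804]
tool_rot: [0.001, 1.0, -0.01, 0.0]
contact_force: [4.5, -3.1, -9.0]
gripper_width: 0.275
grasp_force: 40.1
t: 16.53
eef_pos: [0.5154, -0.0486, 0.0806]
tool_rot: [0.0, 1.0, -0.009, -0.0]
contact_force: [-0.7, -2.8, 0.8]
gripper_width: 0.334
grasp_force: 0.9
3826 [[ 0.5092 -0.0614  0.082 ]
 [ 0.523  -0.0509  0.0972]
 [ 0.5287 -0.0408  0.0992]]
```

View pics/w8.png

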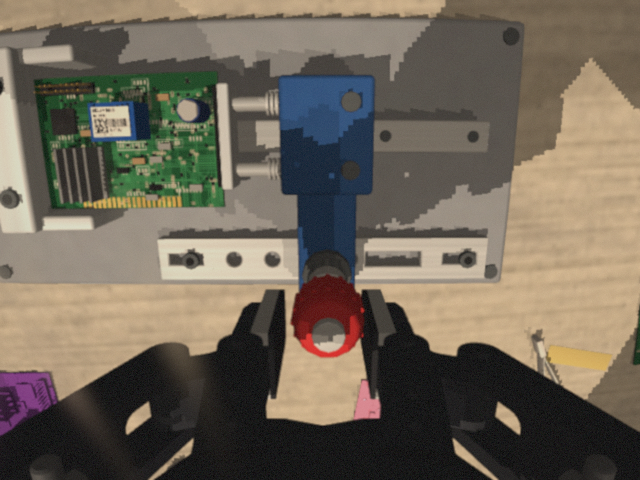

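The wrist view shows the knob caged between the fingers at (328,315), its top at 99 mm, so the pin is standing on the strip. The pad is at the board's edge and the board is still square in the nest. Sweeping slowly toward the hole now.

I've also just counted my pictures: that one was number 11, one over the limit of 10. I'll use numbers only from here.

```bash
cat >> h.py <<'E'
def knob():
    c=cam("wrist"); P=cloud(c); hsv=cv2.cvtColor(c["pixels"],cv2.COLOR_RGB2HSV); m=cv2.inRange(hsv,(0,120,50),(8,255,255))|cv2.inRange(hsv,(172,120,50),(180,255,255)); m[:200]=0
    p=P[m>0]; p=p[(p[:,2]>.06)&(p[:,2]<.12)]; print("knob ztop",np.percentile(p[:,2],97).round(4),"y",((np.percentile(p[:,1],1)+np.percentile(p[:,1],99))/2).round(4))
E
python3 -m jog '[[0,-0.05,0,0],[0,-0.1,0,0],[0,-0.15,0,0],[0,-0.2,0,0],[0,-0.25,0,0],[0,-0.3,0,0],[0,-0.35,0,0],[0,-0.4,0,0],[0,-0.45,0,0],[0,-0.5,0,0],[0,-0.5,0,0]]'; python3 -c "
from h import *
knob()"
```

```text
t: 17.5
eef_pos: [0.5155, -0.0473, 0.0806]
tool_rot: [0.002, 1.0, -0.011, -0.0]
contact_force: [-1.0, -12.1, 2.2]
gripper_width: 0.33
grasp_force: 6.1
knob ztop 0.0994 y -0.0501
```

```bash
python3 -m jog '[[0,-0.05,0,0],[0,-0.1,0,0],[0,-0.15,0,0],[0,-0.2,0,0],[0,-0.2,0,0],[0,-0.2,0,0]]'; python3 -c "
from h import *
knob()"
```

```text
t: 18.05
eef_pos: [0.5155, -0.0455, 0.0805]
tool_rot: [0.002, 1.0, -0.011, -0.0]
contact_force: [-1.5, -13.1, 1.8]
gripper_width: 0.332
grasp_force: 6.2
knob ztop 0.0992 y -0.0484
```

```bash
python3 -m jog '[[0,-0.04,0,0],[0,-0.08,0,0],[0,-0.12,0,0],[0,-0.16,0,0],[0,-0.2,0,0],[0,-0.2,0,0],[0,-0.2,0,0]]'; python3 -c "
from h import *
knob()"
python3 -m jog '[[0,-0.03,0,0],[0,-0.06,0,0],[0,-0.09,0,0],[0,-0.12,0,0],[0,-0.12,0,0],[0,-0.12,0,0]]'; python3 -c "
from h import *
knob()"
```

```text
t: 18.68
eef_pos: [0.5156, -0.0437, 0.0804]
tool_rot: [0.002, 1.0, -0.011, -0.0]
contact_force: [-0.5, -13.8, 1.7]
gripper_width: 0.327
grasp_force: 6.5
knob ztop 0.0991 y -0.0466
t: 19.23
eef_pos: [0.5155, -0.0425, 0.0803]
tool_rot: [0.002, 1.0, -0.011, -0.0]
contact_force: [0.1, -12.8, -1.2]
gripper_width: 0.334
grasp_force: 6.5
knob ztop 0.099 y -0.0454
```

```bash
python3 -m jog '[[0,-0.02,0,0],[0,-0.04,0,0],[0,-0.06,0,0],[0,-0.08,0,0],[0,-0.1,0,0],[0,-0.1,0,0],[0,-0.1,0,0]]'; python3 -c "
from h import *
knob()"
python3 -m jog '[[0,-0.02,0,0],[0,-0.04,0,0],[0,-0.06,0,0],[0,-0.08,0,0],[0,-0.08,0,0],[0,-0.08,0,0]]'; python3 -c "
from h import *
knob()"
```

```text
t: 19.87
eef_pos: [0.5153, -0.0398, 0.0797]
tool_rot: [0.001, 1.0, -0.01, -0.001]
contact_force: [0.4, -8.9, -6.7]
gripper_width: 0.328
grasp_force: 4.4
knob ztop 0.0942 y -0.0427
t: 20.42
eef_pos: [0.5153, -0.0394, 0.0796]
tool_rot: [0.001, 1.0, -0.01, -0.001]
contact_force: [0.9, -9.4, -6.6]
gripper_width: 0.333
grasp_force: 4.9
knob ztop 0.0941 y -0.0423
```

The knob dropped about 5 mm, but it still drags on the finger (-6.6 N). I'll ease off so the spring takes it home.

```bash
python3 -m jog '[[0,0.05,0,0],[0,0.1,0,0],[0,0.15,0,0],[0,0.2,0,0],[0,0.25,0,0],[0,0.3,0,0],[0,0.3,0,0],[0,0.3,0,0]]'; python3 -c "
from h import *
knob()"
```

```text
t: 21.13
eef_pos: [0.5152, -0.041, 0.0798]
tool_rot: [0.001, 1.0, -0.01, -0.001]
contact_force: [0.1, -7.1, -4.1]
gripper_width: 0.33
grasp_force: 3.2
knob ztop 0.093 y -0.0438
```

```bash
python3 -m jog '[[0,0.05,0,0],[0,0.1,0,0],[0,0.15,0,0],[0,0.2,0,0],[0,0.25,0,0],[0,0.3,0,0],[0,0.3,0,0],[0,0.3,0,0]]'; python3 -c "
from h import *
knob()"
```

```text
t: 21.85
eef_pos: [0.5165, -0.0416, 0.0808]
tool_rot: [-0.0, 1.0, -0.009, 0.001]
contact_force: [0.4, -0.5, -0.2]
gripper_width: 0.331
grasp_force: 0.1
knob ztop 0.093 y -0.044
```

```bash
python3 -m jog '[[0,0.1,0,0],[0,0.1,0,0],[0,0.1,0,0],[0,0.1,0,0],[0,0.1,-0.5,0],[0,0.1,-1.5,0],[0,0.1,-3,0],[-3,0.1,-6,0],[-6,0.1,-9,0],[-6,0.1,-9,0],[-6,0.1,-9,0]]' -0.1
python3 - <<'E'
from h import *
c=cam("wrist"); hsv=cv2.cvtColor(c["pixels"],cv2.COLOR_RGB2HSV); P=cloud(c); Z=P[:,:,2]
m=((cv2.inRange(hsv,(0,150,70),(8,255,255))|cv2.inRange(hsv,(172,150,70),(180,255,255)))>0)&(Z>.05)&(Z<.12)
v,u=np.nonzero(m&(Z>.089)); print(cv2.minEnclosingCircle((plane(c,np.c_[u,v],.094)[:,:2]*1000).astype(np.float32)),np.percentile(Z[m],[5,50,95]).round(4))
g=cv2.inRange(hsv,(40,60,20),(90,255,255)); g=cv2.morphologyEx(g,cv2.MORPH_CLOSE,np.ones((9,9)))
for k in cv2.findContours(g,0,cv2.CHAIN_APPROX_NONE)[0]:
    if cv2.contourArea(k)>2000: print("green",cv2.boundingRect(k),cv2.minAreaRect((plane(c,k.reshape(-1,2),.036)[:,:2]*1000).astype(np.float32)))
c=cam("top"); hsv=cv2.cvtColor(c["pixels"],cv2.COLOR_RGB2HSV); g=cv2.morphologyEx(cv2.inRange(hsv,(45,60,20),(90,255,255)),cv2.MORPH_CLOSE,np.ones((5,5)))
for k in cv2.findContours(g,0,cv2.CHAIN_APPROX_NONE)[0]:
    if cv2.contourArea(k)>100: print("top",k.reshape(-1,2).mean(0).round(),cv2.minAreaRect((plane(c,k.reshape(-1,2),.036)[:,:2]*1000).astype(np.float32)))
E
```

```text
t: 22.82
eef_pos: [0.4563, -0.0424, 0.173]
tool_rot: [0.0, 1.0, -0.009, 0.002]
contact_force: [-0.6, 0.6, 0.3]
gripper_width: 0.553
grasp_force: 0.0
((516.1261596679688, -43.59117126464844), 11.48142147064209) [0.0879 0.0917 0.0931]
green (0, 294, 640, 186) ((313.085205078125, -33.47796630859375), (591.5598754882812, 189.1548614501953), 89.21253204345703)
green (577, 143, 63, 98) ((479.15985107421875, -246.45684814453125), (65.68643188476562, 48.175628662109375), 6.867520332336426)
green (127, 0, 134, 96) ((577.5068969726562, 37.47369384765625), (84.47367095947266, 59.34016036987305), 88.98648071289062)
top [415. 258.] ((471.3480529785156, -289.52606201171875), (68.00599670410156, 97.60842895507812), 6.7542009353637695)
top [302. 225.] ((578.100341796875, 38.82813262939453), (81.42623138427734, 55.13867950439453), 88.17243957519531)
top [204. 200.] ((669.13427734375, 344.2879333496094), (72.71312713623047, 60.43450927734375), 44.15220642089844)
```

```bash
python3 -c "
from station import bot
print(bot.hand_in())"
```

```text
the job is handed in; nothing more can be done
None
```

I handed the job in at about 23 s: the board lies flat in the nest, the pin reads fully home in the second hole (knob back at its starting height, jaw about 51 mm), and the gripper is clear; the hand-in gave no verdict, and I viewed 11 pictures where 10 were allowed.

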